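# Draw out the handle-less curing-box plate and unload the cast

### The arm

A 6-joint arm with a two-finger parallel gripper is mounted at the origin on the work surface; the furniture and walls round the work are solid. World frame = base frame: x ahead of the robot, y to its left, z up, the work surface at z = 0. Lengths are in mm, angles in rad, forces in N, time in s.
With the tool pointing down it reaches from about 275 to 850 mm from the base axis. Payload 19 kg.
Tool frame: the origin (TCP) lies between the finger pads; the fingertips stand 8 mm ahead of it and the grasp point (between the pads) lies 11 mm behind it; x points along the fingers, y is the direction in which the jaws open and shut, and the axes are right-handed (so a half turn about x gives the same grasp; the last joint's range is limited). The gripper opens to 85 mm and grips with 20 to 120 N. Pads are 22 mm wide; open, the fingers measure 114 mm over their backs; the gripper's body (76 mm by 85 mm) begins 54 mm behind the grasp point. The pads swing forward as they close: fully open they stand 13 mm farther back than shut.
Start: joints at [-1.293, 0.15, 1.437, -0, 1.554, -0.134], TCP at [230.121, -526.911, 239.267] pointing down, gripper open.
Joint ranges: [-2.8, 2.8], [-0.68, 2.1], [0.12, 2.68], [-1.39, 4.53], [0.16, 2.79], [-2.81, 2.81]. Speed limits (rad/s): [1.89, 1.89, 2.22, 3.01, 3.01, 3.01].

### API

Orientations are given as a unit quaternion [w, x, y, z].
In Python, from station import robot, optics, finder gives the robot as it stands. The module is installed in compiled form; this text tells all that it offers.
- The arm moves only by the tool move_arm, never from a script. Its argument "moves" is a list of rows, each an object of numbers: "x", "y", "z": the shift along the tool's x, y, z in cm; "ax", "ay", "az": the turn, a rotation vector about the tool's x, y, z in degrees; "fingers": the finger opening in cm, from 0 to 8.54. A call has 1 to 8 rows; each row shifts and turns the commanded pose from where the row before left it, along the tool's axes as they then stand; what a row does not reach is not made up. A row lasts 1/12 s, in which the tool goes at most 41.7 mm and 7.16 degrees, less where a joint would pass 70% of its speed; a pose out of reach is approached as far as the arm can. A call is refused whole if a number of a shift passes 4.17 or a number of a turn 7.16, either way. A call with a gripper value outside its range is refused whole. The fingers move at their own pace and stop on an object; the grip force is fixed at half the most. Time passes only in rows, so rows that do not move let the fingers close. It gives the time, the measured TCP pose, the force and the opening at its end, in the units of the state.
- robot.state(): the state, without advancing time (a new reading comes with each control period).
- optics.grab_frame(name): name is "side" or "top"; returns a dict with "color" (420x560x3 uint8, red, green, blue), "depth" (420x560 float32, mm along the optical axis (not along the pixel's ray), 0 where there is no reading), "intrinsics" (3x3 intrinsics, pixels), "R" (3x3) and "t" (3): a world point X has camera coordinates R X + t. Camera axes: x right, y down, z forward; pixel columns grow to the right and rows downward; lengths in mm; the calibration is good to about 2 mm. A picture is of the moment at which its call begins.
- robot.job_done(): hands the job in, once; it reports no verdict.
Trained networks look in a picture, given as the dict that the camera call returned (one of the last four; its "shot" number tells which), for a name from the list of things; names that differ only in an ending like _2 or _b are one class to them, and where a whole thing is asked for, a point or a joint stands for the part that bears it (a point fixed in the world has none). Each returns a list of dicts, best first, with "confidence" (0 to 1); they miss things now and then, are a little off and sometimes report something else, mostly with a low value. They report only what shows in the picture. A call takes as long as a camera call.
- finder.silhouettes(picture, label): "region" (420x560 bool, what is visible of it) and "extent" ([left, top, right, bottom] in pixels, round what is visible of it).
- finder.mark_of(picture, label): "pixel" ([column, row] in pixels: a listed point, or the origin of a listed thing).
The state is a dict: "t": time; "joint_pos": joint angles; "joint_vel": joint speeds; "tau": joint torques, N m; "eef_pos": TCP position; "tool_rot": TCP orientation; "force": force on the tool from outside, world axes, zero at the start; "moment": the same for the moment, N m; "opening": finger opening in mm.
Only numpy, scipy, OpenCV 4.12 (cv2) and the standard library are available. Lean on these libraries where they do the work, as an engineer would, in place of code of your own. Each camera call takes 0.05 s, during which the arm holds its last target.

### The job

The plaster cast in the little light-curing box is finished. The box's flat loading plate has no handle: press down on the bare front part of the plate and drag it towards you by friction, all the way out to its stop, with the cast still standing on it; the plate is brittle ceramic, so press firmly but never hard. Then lift the cast off and set it down gently, upright, in the middle of the round cooling plates, let go, and leave the loading plate drawn out and the small grey specimen, the two bottles, the cup and the jar where they stand.

Things in the scene. Friction and masses are not known exactly. Their poses are not given: they have to be found in the camera images.
- curing_box: Low white box with an open front mouth, fixed on the bench; 150 mm wide (y), hood 110 mm deep, 72 mm high. Origin: at bench level under the middle of the hood's front face; x points into the box, z up. Mouth 130 mm wide, its upper edge 62 mm above the bench. The grey base with two low runners reaches 58 mm out in front of the hood, lower than the plate's top.
- load_plate (a joint): Travel of the white ceramic loading plate out of the box along the box's -x, m: 0 = home, 0.090 = out at its stop; starts nearly home. Stiff: needs about 5 N along the travel (a little more at speed), so press some 12 to 25 N; with less the fingertips may slip. Stays where left. It does not yield downward; pressing with more than 50 N counts as breaking it.
- plate_lip (a point): Point on the top of the loading plate, on its centre line, 27.5 mm behind its front edge; moves with the plate, axes as the box's. The plate is 155 x 131 x 6 mm, its top 22 mm above the bench, level and smooth, no handle or rim. When home, 55 mm of it is bare in front of the hood and this point lies 27.5 mm in front of the hood's face.
- cast: White plaster dental cast with a row of teeth on a D-shaped base, 49 x 55 x 27 mm (x, y, z), 70 g. Origin: centre of its underside; z up. It stands loose on the loading plate, at the start wholly under the hood, some 32 to 42 mm behind the face. It may be gripped across its y (55 mm) by the base, or across x (49 mm).
- cooling_plates: Two stacked round glazing plates, 205 mm across and 21 mm high, fixed. Origin: centre of the underside; the top is level, 21 mm above the origin.
- specimen: Small grey cast piece, 24 x 30 x 18 mm, standing near the rim of the cooling plates (about 70 mm from their centre towards the plates' own +x). Origin: centre of its underside. Bystander.
- squeeze_bottle: White bottle, 55 mm across, 132 mm high, origin centre of underside. Bystander.
- dropper: White dropper bottle, 26 mm across, 58 mm high, origin centre of underside. Bystander.
- cup: White mixing cup, 55 mm across, 50 mm high, origin centre of underside. Bystander.
- jar: White lidded jar, 58 mm across, 42 mm high, origin centre of underside. Bystander.

How it is judged (in metres and radians):
On the way, in this order (a step that is already met when the one before it is completed fails the run):
1. the loading plate is drawn out to its stop (at least 82 of 90 mm) with the cast standing upright on it (value of joint load_plate above 0.082 m and angle between cast's own z axis and vertical below 0.15 rad and z of cast in the frame of curing_box between 0.018 and 0.027 m and x of cast in the frame of curing_box below -0.02 m), for 0.2 s.
2. the cast is lifted clear of the loading plate (height (world z) of cast above 0.045 m), for 0.1 s.
At the end, for the whole second after the job is handed in: The cast stands upright (within 0.12 rad), released and at rest on top of the cooling plates, its centre within 35 mm of theirs; the loading plate is still drawn out by at least 82 of its 90 mm (horizontal distance between cast and cooling_plates below 0.035 m and z of cast in the frame of cooling_plates between 0.017 and 0.026 m and angle between cast's own z axis and vertical below 0.12 rad and linear speed of cast below 0.02 m/s and contact force between the fingers and cast below 0.05 N and value of joint load_plate above 0.082 m); the robot touches nothing.
It fails at once if the loading plate is pressed with more than 50 N (contact force between the arm and load_plate above 50 N).
It fails at once if the cast is tipped over (angle between cast's own z axis and vertical above 0.7 rad).
It fails at once if the cast is dropped or thrown (faster than 1.2 m/s) (linear speed of cast above 1.2 m/s).
It fails at once if the specimen, bottles, cup or jar are moved by more than 20 mm (distance of any of specimen, squeeze_bottle, dropper, cup, jar from where it was at the start of the episode above 0.02 m).
It also fails if it takes over 64 s, if anything falls off the work surface, if the arm or the gripper's body presses on something with over 40 N, if the wrist force passes 120 N, or if a joint passes its speed limit or range.

## Working session

There is one attempt and no reset: what is moved stays moved. The work goes in short steps, Python scripts to look and compute and a tool call to move; the robot and the scene stay as the last step left them, time stands still between calls to the robot, and variables do not carry over. Pictures are saved under pics/ and viewed, and the job is handed in when it is done.

Besides the shell and the picture viewer there is one more tool, called after ">>>" as name(argument=value, ...), one argument or row to a line, values as JSON. move_arm: Moves the arm, as the interface text tells. Its arguments: {"type":"object","properties":{"moves":{"type":"array","items":{"type":"object","properties":{"x":{"type":"number"},"y":{"type":"number"},"z":{"type":"number"},"ax":{"type":"number"},"ay":{"type":"number"},"az":{"type":"number"},"fingers":{"type":"number"}}}}},"required":["moves"]}

```bash
mkdir -p pics
cat > h.py <<'E'
import numpy as np, cv2
from station import robot, optics, finder
def grab(n):
    return optics.grab_frame(n)
def save(p,f): cv2.imwrite('pics/'+f,cv2.cvtColor(p['color'],cv2.COLOR_RGB2BGR))
def unproj(p,u,v,d):
    K=np.array(p['intrinsics']);R=np.array(p['R']);t=np.array(p['t'])
    c=np.stack([(u-K[0,2])/K[0,0]*d,(v-K[1,2])/K[1,1]*d,d],-1)
    return (c-t)@R
def cloud(p):
    v,u=np.mgrid[0:420,0:560]
    return unproj(p,u.astype(float),v.astype(float),p['depth'].astype(float))
def rayz(p,u,v,z):
    K=np.array(p['intrinsics']);R=np.array(p['R']);t=np.array(p['t'])
    C=-R.T@t; d=R.T@np.array([(u-K[0,2])/K[0,0],(v-K[1,2])/K[1,1],1])
    return C+d*(z-C[2])/d[2]
E
cat > a.py <<'E'
from h import *
import pickle
s=robot.state(); print({k:np.round(v,3) for k,v in s.items()})
for n in ['top','side']:
    p=grab(n); save(p,n+'0.png'); pickle.dump(p,open(n+'0.pkl','wb'))
    print(n,'cam at',np.round(-np.array(p['R']).T@p['t']))
    c=cloud(p)
    for l in ['curing_box','load_plate','plate_lip','cast','cooling_plates','specimen','squeeze_bottle','dropper','cup','jar']:
        for f in (finder.mark_of,finder.silhouettes):
            try: r=f(p,l)
            except Exception as e: print(l,e); continue
            for q in r[:2]:
                if 'pixel' in q: print(l,'mark',np.round(q['pixel'],1),round(q['confidence'],2))
                else:
                    m=q['region']&(p['depth']>0)
                    pts=c[m]
                    print(l,'sil',q['extent'],round(q['confidence'],2),m.sum(), 'med',np.round(np.median(pts,0)) if len(pts) else '', np.round(np.percentile(pts,[2,98],axis=0)) if len(pts) else '')
E
python3 a.py
```

```text
{'t': np.float64(0.0), 'joint_pos': array([-1.293,  0.151,  1.438, -0.   ,  1.554, -0.134]), 'joint_vel': array([ 0.001,  0.   , -0.001, -0.002, -0.002, -0.001]), 'tau': array([ 0.0000e+00, -7.1304e+01, -5.7087e+01, -0.0000e+00,  9.0000e-03,
       -0.0000e+00]), 'eef_pos': array([ 230.06 , -526.701,  238.686]), 'tool_rot': array([-0.144, -0.692, -0.145,  0.692]), 'force': array([ 0.133, -0.457,  1.302]), 'moment': array([-0.004, -0.022,  0.015]), 'opening': np.float64(85.411)}
top cam at [ 440.  170. 1082.]
curing_box mark [346.3 198.7] 0.9
curing_box sil [312.5, 143.2, 384.9, 223.6] 0.61 5361 med [600.  18.  70.] [[521. -54.  14.]
 [681.  91.  75.]]
curing_box sil [317.2, 195.7, 374.3, 223.8] 0.44 1488 med [550.  18.  22.] [[522. -45.  18.]
 [578.  79.  26.]]
load_plate it knows: cast, cooling_plates, cup, curing_box, dropper, jar, plate_lip, specimen, squeeze_bottle
load_plate sil [314.7, 197.1, 374.1, 222.3] 0.95 1503 med [550.  18.  22.] [[522. -45.  17.]
 [578.  80.  26.]]
plate_lip mark [344.2 207.7] 0.82
plate_lip sil [315.6, 194.0, 373.0, 225.4] 0.89 1574 med [550.  18.  22.
[... 1944 characters left out ...]
] 0.7 749 med [339. 401.  55.] [[315. 392.   4.]
 [367. 485. 112.]]
squeeze_bottle sil [282.9, 229.8, 332.7, 271.7] 0.61 1339 med [554.  11.  23.] [[521. -51.  21.]
 [594.  79.  25.]]
dropper mark [210.1 243.2] 0.83
dropper sil [201.1, 218.8, 212.7, 248.2] 0.69 250 med [364. 115.  26.] [[352. 110.   1.]
 [377. 186.  53.]]
cup mark [372.1 223.5] 0.91
cup sil [363.7, 200.8, 388.9, 224.4] 0.66 421 med [752. 106.  39.] [[727.  93.  11.]
 [778. 144.  51.]]
cup sil [309.5, 181.6, 322.4, 193.9] 0.35 79 med [668. 280.  31.] [[658. 269.  22.]
 [684. 300.  39.]]
jar mark [227.2 310.6] 0.63
jar sil [206.2, 280.9, 243.2, 320.8] 0.93 1155 med [ 368. -114.   41.] [[ 344. -125.    6.]
 [ 393.  -75.   44.]]
```

```bash
cat > b.py <<'E'
import pickle
from h import *
for n,x in (('top',(130,90,430,330)),('side',(160,130,420,340))):
    p=pickle.load(open(n+'0.pkl','rb'))
    im=p['color'][x[1]:x[3],x[0]:x[2]]
    cv2.imwrite('pics/%s0c.png'%n,cv2.cvtColor(cv2.resize(im,None,fx=2.6,fy=2.6,interpolation=cv2.INTER_CUBIC),cv2.COLOR_RGB2BGR)[:600,:800])
p=pickle.load(open('top0.pkl','rb')); c=cloud(p)
# hood top
z=c[...,2]; v,u=np.mgrid[0:420,0:560]
m=(z>66)&(z<80)&(u>300)&(u<400)&(v>130)&(v<235)
m=m.astype(np.uint8); k=cv2.connectedComponents(m)[1]; lab=np.bincount(k[k>0]).argmax(); m=k==lab
r=cv2.minAreaRect(c[m][:,:2].astype(np.float32)); print('hood',r,np.median(c[m][:,2])); print(cv2.boxPoints(r))
for l,lo,hi in (('load_plate',19,26),('cooling_plates',16,25)):
    q=finder.silhouettes(p,l) if 0 else None
m=(z>19)&(z<25)&(u>305)&(u<390)&(v>192)&(v<230)
r=cv2.minAreaRect(c[m][:,:2].astype(np.float32)); print('plate',r,np.median(c[m][:,2])); print(cv2.boxPoints(r))
m=(z>16)&(z<25)&(u>170)&(u<275)&(v>135)&(v<245)
q=cv2.minEnclosingCircle(c[m][:,:2].astype(np.float32)); print('disc',q,cv2.fitEllipse(cv2.convexHull(c[m][:,:2].astype(np.float32))),np.median(c[m][:,2]))
s=pickle.load(open('side0.pkl','rb')); c=cloud(s);z=c[...,2]
m=(z>28)&(z<58)&(c[...,0]>578)&(c[...,0]<680)&(c[...,1]>-50)&(c[...,1]<85)
print(m.sum(),np.percentile(c[m],[5,50,95],axis=0))
E
python3 b.py
```

```text
hood ((630.6017456054688, 16.33230972290039), (110.39675903320312, 150.4906768798828), 0.08842287957668304) 71.83378818542954
[[575.2873    91.49238 ]
 [575.5196   -58.998123]
 [685.9162   -58.82776 ]
 [685.6839    91.66274 ]]
plate ((550.2230834960938, 17.48383331298828), (149.6532745361328, 63.486900329589844), 88.90734100341797) 21.692707749327006
[[517.05853  -56.723866]
 [580.5339   -57.93452 ]
 [583.38763   91.69153 ]
 [519.9123    92.90219 ]]
disc ((619.9182739257812, 288.98291015625), 120.608642578125) ((610.5064086914062, 292.2447814941406), (200.07577514648438, 228.6870574951172), 60.87638473510742) 20.97856099455367
94 [[579.33472197 -23.10293958  28.73460972]
 [586.909595    22.61348632  35.23949685]
 [592.83334414  80.63978493  46.7146027 ]]
```

View pics/top0.png

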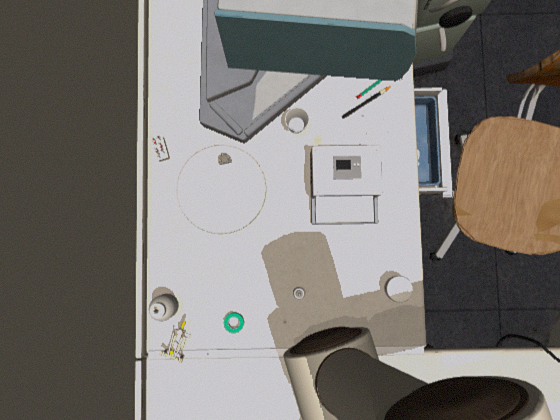

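View pics/side0.png

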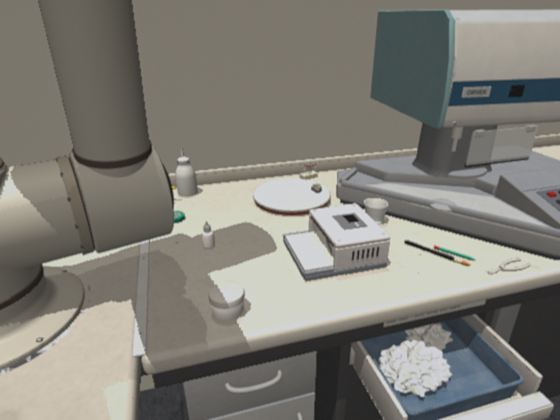

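Top view: the box hood is at about (347,170) with its bare plate at (345,209), pointing along world x. The discs are centred near (221,189) with the specimen at (224,158), and the jar is at (398,288). In the side view the cast is just visible inside the mouth, near (333,250).

```bash
cat > c.py <<'E'
import pickle
from h import *
from scipy.spatial.transform import Rotation as Ro
s=robot.state(); q=s['tool_rot']; R=Ro.from_quat([q[1],q[2],q[3],q[0]]).as_matrix(); print('tool axes cols\n',R.round(3))
p=pickle.load(open('top0.pkl','rb')); c=cloud(p)
print('disc mark z0',rayz(p,219.7,189,0),'box mark',rayz(p,346.3,198.7,0),'lip',rayz(p,344.2,207.7,22))
z=c[...,2];v,u=np.mgrid[0:420,0:560]
d=np.hypot(c[...,0]-604,c[...,1]-297); 
m=((z>14)&(z<28)&(d<115)).astype(np.uint8)
k=cv2.connectedComponents(cv2.morphologyEx(m,cv2.MORPH_OPEN,np.ones((3,3))))[1]; m=k==np.bincount(k[k>0]).argmax()
pts=c[m][:,:2].astype(np.float32); print('disc',cv2.minEnclosingCircle(pts),cv2.fitEllipse(cv2.convexHull(pts)),pts.mean(0))
sd=pickle.load(open('side0.pkl','rb'));cs=cloud(sd)
print('side disc mark',rayz(sd,288.5,198.7,0),'box',rayz(sd,320.6,256.7,0),'lip',rayz(sd,305,247.2,22),'cast',rayz(sd,341.9,245.7,22))
for cc in (c,cs):
    m=(cc[...,2]>80)&(cc[...,0]>400)&(cc[...,0]<900)&(abs(cc[...,1])<450)
    g=cc[m]; print('tall near', np.percentile(g,[0.5,50],axis=0).round())
# plate front edge profile: x of z transition per column
for uu in range(320,374,8):
    col=c[200:232,uu]; print(uu,[(int(a[0]),int(a[2])) for a in col[15:32:1]])
E
python3 c.py
```

```text
tool axes cols
 [[-0.     0.4   -0.916]
 [ 0.    -0.916 -0.4  ]
 [-1.    -0.     0.   ]]
disc mark z0 [605.08888448 301.25015056   0.        ] box mark [576.36741886   8.63674664   0.        ] lip [553.19503788  17.35720306  22.        ]
disc ((602.6144409179688, 296.4937438964844), 102.53530883789062) ((602.7081909179688, 296.3058776855469), (203.78297424316406, 204.01437377929688), 8.828757286071777) [600.3016 296.0726]
side disc mark [596.87232585 300.16812708   0.        ] box [576.607525    11.50037954   0.        ] lip [546.24583917  21.63932145  22.        ] cast [619.30841427   5.46819042  22.        ]
tall near [[440. -49.  80.]
 [774. 118. 408.]]
tall near [[752. -74.  82.]
 [784. -45. 350.]]
320 [(537, 24), (535, 21), (533, 20), (531, 19), (529, 18), (526, 21), (524, 23), (522, 17), (520, 11), (518, 8), (516, 0), (514, 2), (512, -1), (509, 0), (507, -1), (505, -5), (503, -3)]
328 [(537, 25), (535, 20), (532, 22), (530, 27), (528, 21), (526, 20), (523, 20), (521, 20), (519, 12), (518, 7), (516, 2), (513, 2), (511, -2), (509, -1), (507, 0), (504, 3), (502, 1)]
336 [(536, 22)
[... 217 characters left out ...]
), (527, 23), (525, 19), (523, 18), (520, 20), (518, 16), (517, 5), (515, 0), (513, 2), (510, 0), (508, 0), (506, -2), (504, -2), (501, -2)]
352 [(536, 22), (534, 21), (531, 23), (529, 20), (527, 24), (524, 22), (522, 19), (520, 18), (518, 16), (517, -1), (515, 2), (513, -1), (510, -1), (508, 0), (506, -2), (503, 1), (501, 3)]
360 [(535, 22), (533, 24), (531, 20), (529, 14), (526, 24), (524, 21), (522, 21), (520, 15), (518, 11), (517, 0), (514, 1), (512, 0), (510, -1), (508, -4), (505, -4), (503, -2), (501, 0)]
368 [(535, 23), (533, 23), (531, 19), (528, 20), (526, 21), (524, 18), (521, 22), (520, 17), (518, 9), (516, -1), (514, 1), (512, 2), (509, 0), (507, 2), (505, 1), (502, 0), (500, 0)]
```

View pics/side0c.png

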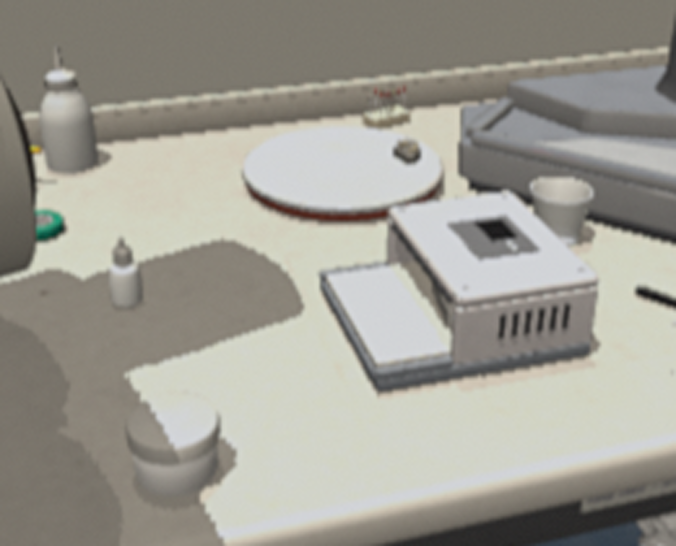

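>>> move_arm(
  moves=[
    {"ax": 5.9,"fingers": 0},
    {"ax": 5.9},
    {"ax": 5.9},
    {"ax": 5.9},
    {"y": -2.7,"z": -1.6},
    {"y": -2.7,"z": -1.6},
    {"y": -2.7,"z": -1.6},
    {"y": -2.7,"z": -1.6},
  ],
)

```text
schema error: expected keys x, y, z, ax, ay, az, fingers
```

>>> move_arm(
  moves=[
    {"y": -2.7,"z": -1.6},
    {"y": -2.7,"z": -1.6},
    {"y": -2.7,"z": -1.6},
    {"y": -2.7,"z": -1.6},
    {"y": -2.7,"z": -1.6},
    {"y": -2.7,"z": -1.6},
    {"y": -2.7,"z": -1.6},
    {"y": -2.7,"z": -1.6},
  ],
)

```text
schema error: expected keys x, y, z, ax, ay, az, fingers
```

>>> move_arm(
  moves=[
    {"y": -2.7,"z": -1.6},
    {"y": -2.7,"z": -1.6},
    {"y": -2.7,"z": -1.6},
    {"y": -2.7,"z": -1.6},
    {},
    {},
    {},
  ],
)

```text
schema error: expected keys x, y, z, ax, ay, az, fingers
```

>>> move_arm(
  moves=[
    {"x": 0,"y": 0,"z": 0,"ax": 5.9,"ay": 0,"az": 0,"fingers": 0},
    {"x": 0,"y": 0,"z": 0,"ax": 5.9,"ay": 0,"az": 0,"fingers": 0},
    {"x": 0,"y": 0,"z": 0,"ax": 5.9,"ay": 0,"az": 0,"fingers": 0},
    {"x": 0,"y": 0,"z": 0,"ax": 5.9,"ay": 0,"az": 0,"fingers": 0},
    {"x": 0,"y": -2.7,"z": -1.6,"ax": 0,"ay": 0,"az": 0,"fingers": 0},
    {"x": 0,"y": -2.7,"z": -1.6,"ax": 0,"ay": 0,"az": 0,"fingers": 0},
    {"x": 0,"y": -2.7,"z": -1.6,"ax": 0,"ay": 0,"az": 0,"fingers": 0},
    {"x": 0,"y": -2.7,"z": -1.6,"ax": 0,"ay": 0,"az": 0,"fingers": 0},
  ],
)

```text
t: 2.67
eef_pos: [294.5, -417.7, 239.2]
tool_rot: [0.0, -0.707, 0.0, 0.707]
force: [1.3, 0.4, 0.2]
opening: -0.2
```

>>> move_arm(
  moves=[
    {"x": 0,"y": -2.9,"z": -1.7,"ax": 0,"ay": 0,"az": 0,"fingers": 0},
    {"x": 0,"y": -2.9,"z": -1.7,"ax": 0,"ay": 0,"az": 0,"fingers": 0},
    {"x": 0,"y": -2.9,"z": -1.7,"ax": 0,"ay": 0,"az": 0,"fingers": 0},
    {"x": 0,"y": -2.9,"z": -1.7,"ax": 0,"ay": 0,"az": 0,"fingers": 0},
    {"x": 0,"y": -2.9,"z": -1.7,"ax": 0,"ay": 0,"az": 0,"fingers": 0},
    {"x": 0,"y": -2.9,"z": -1.7,"ax": 0,"ay": 0,"az": 0,"fingers": 0},
    {"x": 0,"y": -2.9,"z": -1.7,"ax": 0,"ay": 0,"az": 0,"fingers": 0},
    {"x": 0,"y": -2.9,"z": -1.7,"ax": 0,"ay": 0,"az": 0,"fingers": 0},
  ],
)

```text
t: 3.33
eef_pos: [430.7, -185.4, 239.5]
tool_rot: [0.0, 0.707, -0.0, -0.707]
force: [1.2, 0.4, 1.0]
opening: 0.2
```

>>> move_arm(
  moves=[
    {"x": 0,"y": -2.9,"z": -1.7,"ax": 0,"ay": 0,"az": 0,"fingers": 0},
    {"x": 0,"y": -2.9,"z": -1.7,"ax": 0,"ay": 0,"az": 0,"fingers": 0},
    {"x": 0,"y": -2.9,"z": -1.7,"ax": 0,"ay": 0,"az": 0,"fingers": 0},
    {"x": 0,"y": -2.9,"z": -1.7,"ax": 0,"ay": 0,"az": 0,"fingers": 0},
    {"x": 1,"y": -2.9,"z": -1.7,"ax": 0,"ay": 0,"az": 0,"fingers": 0},
    {"x": 2,"y": -2.0,"z": -1,"ax": 0,"ay": 0,"az": 0,"fingers": 0},
    {"x": 3,"y": 0,"z": 0,"ax": 0,"ay": 0,"az": 0,"fingers": 0},
    {"x": 3,"y": 0,"z": 0,"ax": 0,"ay": 0,"az": 0,"fingers": 0},
  ],
)

```text
t: 4.0
eef_pos: [525.8, -20.5, 148.6]
tool_rot: [0.001, 0.708, 0.001, -0.707]
force: [0.8, -0.4, -0.2]
opening: -0.1
```

>>> move_arm(
  moves=[
    {"x": 1,"y": -2.5,"z": -1.5,"ax": 0,"ay": 0,"az": 0,"fingers": 0},
    {"x": 2,"y": -1.25,"z": -0.9,"ax": 0,"ay": 0,"az": 0,"fingers": 0},
    {"x": 2.5,"y": 0,"z": 0,"ax": 0,"ay": 0,"az": 0,"fingers": 0},
    {"x": 2,"y": 0,"z": 0,"ax": 0,"ay": 0,"az": 0,"fingers": 0},
    {"x": 1,"y": 0,"z": 0,"ax": 0,"ay": 0,"az": 0,"fingers": 0},
    {"x": 0.5,"y": 0,"z": 0,"ax": 0,"ay": 0,"az": 0,"fingers": 0},
    {"x": 0,"y": 0,"z": 0,"ax": 0,"ay": 0,"az": 0,"fingers": 0},
  ],
)

```text
t: 4.58
eef_pos: [549.0, 15.5, 58.9]
tool_rot: [0.0, -0.707, 0.0, 0.707]
force: [0.0, 0.1, -1.0]
opening: 0.2
```

Run:
```python
from h import *
p=grab('side'); im=p['color'][150:330,220:440]
cv2.imwrite('pics/s1.png',cv2.cvtColor(cv2.resize(im,None,fx=3.3,fy=3.3,interpolation=cv2.INTER_CUBIC),cv2.COLOR_RGB2BGR))
print(robot.state()['force'],robot.state()['eef_pos'])
```

```text
[0.49127288 0.00598247 0.15802074] [549.4262496   15.37467033  59.90000027]
```

View pics/s1.png

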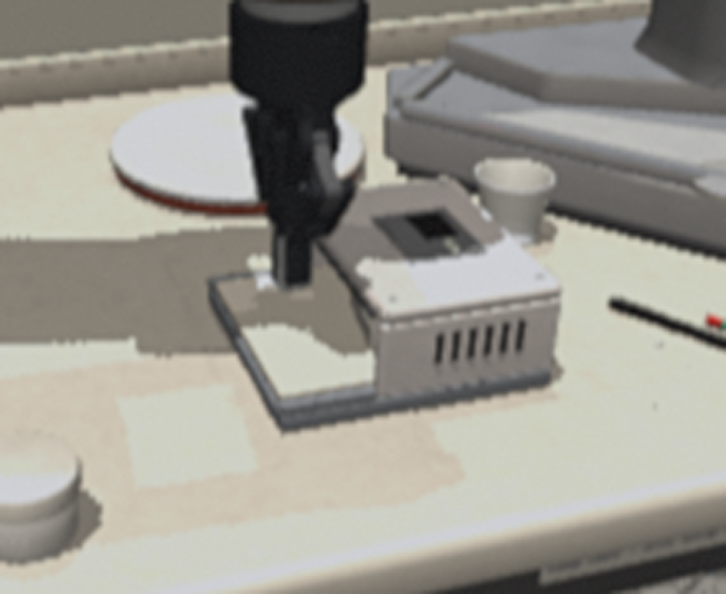

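>>> move_arm(
  moves=[
    {"x": 1,"y": 0,"z": 0.5,"ax": 0,"ay": 0,"az": 0,"fingers": 0},
    {"x": 0.8,"y": 0,"z": 0,"ax": 0,"ay": 0,"az": 0,"fingers": 0},
    {"x": 0.4,"y": 0,"z": 0,"ax": 0,"ay": 0,"az": 0,"fingers": 0},
    {"x": 0.2,"y": 0,"z": 0,"ax": 0,"ay": 0,"az": 0,"fingers": 0},
    {"x": 0.1,"y": 0,"z": 0,"ax": 0,"ay": 0,"az": 0,"fingers": 0},
    {"x": 0,"y": 0,"z": 0,"ax": 0,"ay": 0,"az": 0,"fingers": 0},
    {"x": 0,"y": 0,"z": 0,"ax": 0,"ay": 0,"az": 0,"fingers": 0},
  ],
)

```text
t: 5.22
eef_pos: [544.4, 15.6, 34.6]
tool_rot: [-0.0, 0.707, -0.0, -0.707]
force: [-0.3, -0.3, 0.4]
opening: -0.2
```

>>> move_arm(
  moves=[
    {"x": 0.1,"y": 0,"z": 0,"ax": 0,"ay": 0,"az": 0,"fingers": 0},
    {"x": 0.1,"y": 0,"z": 0,"ax": 0,"ay": 0,"az": 0,"fingers": 0},
    {"x": 0.1,"y": 0,"z": 0,"ax": 0,"ay": 0,"az": 0,"fingers": 0},
    {"x": 0,"y": 0,"z": 0,"ax": 0,"ay": 0,"az": 0,"fingers": 0},
    {"x": 0,"y": 0,"z": 0,"ax": 0,"ay": 0,"az": 0,"fingers": 0},
  ],
)

```text
t: 5.63
eef_pos: [544.2, 15.6, 31.3]
tool_rot: [0.0, -0.707, -0.0, 0.707]
force: [0.1, 0.4, -0.5]
opening: 0.1
```

>>> move_arm(
  moves=[
    {"x": 0.05,"y": 0,"z": 0,"ax": 0,"ay": 0,"az": 0,"fingers": 0},
    {"x": 0.05,"y": 0,"z": 0,"ax": 0,"ay": 0,"az": 0,"fingers": 0},
    {"x": 0,"y": 0,"z": 0,"ax": 0,"ay": 0,"az": 0,"fingers": 0},
    {"x": 0,"y": 0,"z": 0,"ax": 0,"ay": 0,"az": 0,"fingers": 0},
  ],
)

```text
t: 5.97
eef_pos: [544.2, 15.6, 30.3]
tool_rot: [0.0, -0.707, 0.0, 0.707]
force: [0.8, -1.0, 0.1]
opening: 0.1
```

>>> move_arm(
  moves=[
    {"x": 0.05,"y": 0,"z": 0,"ax": 0,"ay": 0,"az": 0,"fingers": 0},
    {"x": 0,"y": 0,"z": 0,"ax": 0,"ay": 0,"az": 0,"fingers": 0},
    {"x": 0,"y": 0,"z": 0,"ax": 0,"ay": 0,"az": 0,"fingers": 0},
  ],
)

```text
t: 6.22
eef_pos: [544.2, 15.6, 30.0]
tool_rot: [-0.0, 0.707, 0.0, -0.707]
force: [-2.4, -0.3, 4.5]
opening: -0.0
```

>>> move_arm(
  moves=[
    {"x": 0.03,"y": 0,"z": 0,"ax": 0,"ay": 0,"az": 0,"fingers": 0},
    {"x": 0,"y": 0,"z": 0,"ax": 0,"ay": 0,"az": 0,"fingers": 0},
    {"x": 0,"y": 0,"z": 0,"ax": 0,"ay": 0,"az": 0,"fingers": 0},
  ],
)

```text
t: 6.47
eef_pos: [544.3, 15.6, 30.0]
tool_rot: [-0.0, 0.707, -0.0, -0.707]
force: [-3.9, 0.6, 9.9]
opening: -0.2
```

>>> move_arm(
  moves=[
    {"x": 0.05,"y": 0,"z": 0,"ax": 0,"ay": 0,"az": 0,"fingers": 0},
    {"x": 0,"y": 0,"z": 0,"ax": 0,"ay": 0,"az": 0,"fingers": 0},
    {"x": 0,"y": 0,"z": 0,"ax": 0,"ay": 0,"az": 0,"fingers": 0},
  ],
)

```text
t: 6.72
eef_pos: [544.3, 15.6, 30.0]
tool_rot: [0.0, 0.707, -0.0, -0.707]
force: [-7.0, 0.1, 17.6]
opening: 0.1
```

>>> move_arm(
  moves=[
    {"x": 0,"y": 0,"z": 0.1,"ax": 0,"ay": 0,"az": 0,"fingers": 0},
    {"x": 0,"y": 0,"z": 0.2,"ax": 0,"ay": 0,"az": 0,"fingers": 0},
    {"x": 0,"y": 0,"z": 0.2,"ax": 0,"ay": 0,"az": 0,"fingers": 0},
    {"x": 0,"y": 0,"z": 0.2,"ax": 0,"ay": 0,"az": 0,"fingers": 0},
    {"x": 0,"y": 0,"z": 0.2,"ax": 0,"ay": 0,"az": 0,"fingers": 0},
  ],
)

```text
t: 7.13
eef_pos: [536.5, 15.6, 30.0]
tool_rot: [-0.0, 0.708, -0.0, -0.706]
force: [5.8, 1.9, 7.2]
opening: 0.2
```

>>> move_arm(
  moves=[
    {"x": 0.04,"y": 0,"z": 0,"ax": 0,"ay": 0,"az": 0,"fingers": 0},
    {"x": 0.03,"y": 0,"z": 0,"ax": 0,"ay": 0,"az": 0,"fingers": 0},
    {"x": 0,"y": 0,"z": 0,"ax": 0,"ay": 0,"az": 0,"fingers": 0},
    {"x": 0,"y": 0,"z": 0.1,"ax": 0,"ay": 0,"az": 0,"fingers": 0},
    {"x": 0,"y": 0,"z": 0.2,"ax": 0,"ay": 0,"az": 0,"fingers": 0},
    {"x": 0,"y": 0,"z": 0.2,"ax": 0,"ay": 0,"az": 0,"fingers": 0},
  ],
)

```text
t: 7.63
eef_pos: [532.1, 15.6, 29.9]
tool_rot: [-0.0, 0.709, -0.0, -0.705]
force: [4.9, 2.5, 15.5]
opening: -0.2
```

>>> move_arm(
  moves=[
    {"x": 0.02,"y": 0,"z": 0.2,"ax": 0,"ay": 0,"az": 0,"fingers": 0},
    {"x": 0,"y": 0,"z": 0.2,"ax": 0,"ay": 0,"az": 0,"fingers": 0},
    {"x": 0,"y": 0,"z": 0.2,"ax": 0,"ay": 0,"az": 0,"fingers": 0},
    {"x": 0,"y": 0,"z": 0.2,"ax": 0,"ay": 0,"az": 0,"fingers": 0},
  ],
)

```text
t: 7.97
eef_pos: [524.2, 15.7, 29.9]
tool_rot: [-0.0, 0.709, -0.0, -0.705]
force: [5.1, 2.6, 17.4]
opening: 0.1
```

```bash
cat > look.py <<'E'
import sys
from h import *
from scipy.spatial.transform import Rotation as Ro
n,o=sys.argv[1:3]; x0,y0,x1,y1=map(int,sys.argv[3:7])
p=grab(n); im=p['color'][y0:y1,x0:x1]; f=min(780/(x1-x0),580/(y1-y0))
cv2.imwrite('pics/'+o,cv2.cvtColor(cv2.resize(im,None,fx=f,fy=f,interpolation=cv2.INTER_CUBIC),cv2.COLOR_RGB2BGR))
s=robot.state();q=s['tool_rot']
print(s['t'],s['force'].round(1),s['eef_pos'].round(1));print(Ro.from_quat([q[1],q[2],q[3],q[0]]).as_matrix().round(3))
E
python3 look.py side s2.png 220 150 440 330
```

```text
8.0167 [ 2.7  2.8 19.4] [523.9  15.7  29.9]
[[ 0.005 -0.    -1.   ]
 [ 0.    -1.     0.   ]
 [-1.    -0.    -0.005]]
```

View pics/s2.png

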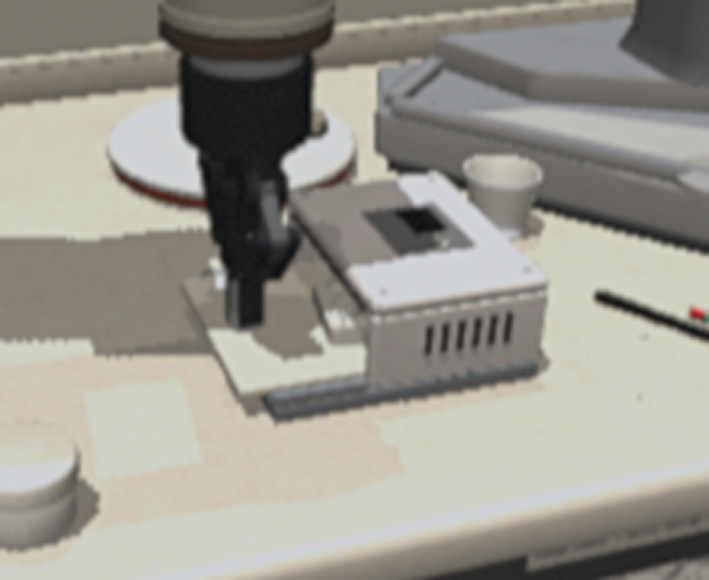

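The plate front is well past the runners, at about (240,400) in the crop. The cast is starting to show in the mouth at about (340,320). I'll keep dragging.

>>> move_arm(
  moves=[
    {"x": 0,"y": 0,"z": 0.2,"ax": 0,"ay": 0,"az": 0,"fingers": 0},
    {"x": 0,"y": 0,"z": 0.25,"ax": 0,"ay": 0,"az": 0,"fingers": 0},
    {"x": 0,"y": 0,"z": 0.25,"ax": 0,"ay": 0,"az": 0,"fingers": 0},
    {"x": 0,"y": 0,"z": 0.25,"ax": 0,"ay": 0,"az": 0,"fingers": 0},
    {"x": 0,"y": 0,"z": 0.25,"ax": 0,"ay": 0,"az": 0,"fingers": 0},
    {"x": 0,"y": 0,"z": 0.25,"ax": 0,"ay": 0,"az": 0,"fingers": 0},
  ],
)

```text
t: 8.52
eef_pos: [509.7, 15.8, 29.9]
tool_rot: [-0.0, 0.709, 0.0, -0.705]
force: [5.9, 5.3, 18.3]
opening: 0.0
```

>>> move_arm(
  moves=[
    {"x": 0,"y": 0,"z": 0.25,"ax": 0,"ay": 0,"az": 0,"fingers": 0},
    {"x": 0,"y": 0,"z": 0.25,"ax": 0,"ay": 0,"az": 0,"fingers": 0},
    {"x": 0,"y": 0,"z": 0.25,"ax": 0,"ay": 0,"az": 0,"fingers": 0},
    {"x": 0,"y": 0,"z": 0.25,"ax": 0,"ay": 0,"az": 0,"fingers": 0},
  ],
)

```text
t: 8.85
eef_pos: [499.7, 15.9, 29.9]
tool_rot: [-0.0, 0.709, 0.0, -0.705]
force: [4.7, 5.0, 18.0]
opening: 0.1
```

>>> move_arm(
  moves=[
    {"x": 0,"y": -0.01,"z": 0.25,"ax": 0,"ay": 0,"az": 0,"fingers": 0},
    {"x": 0,"y": -0.01,"z": 0.25,"ax": 0,"ay": 0,"az": 0,"fingers": 0},
    {"x": 0,"y": -0.01,"z": 0.25,"ax": 0,"ay": 0,"az": 0,"fingers": 0},
    {"x": 0,"y": -0.01,"z": 0.25,"ax": 0,"ay": 0,"az": 0,"fingers": 0},
    {"x": 0,"y": 0,"z": 0.25,"ax": 0,"ay": 0,"az": 0,"fingers": 0},
    {"x": 0,"y": 0,"z": 0.25,"ax": 0,"ay": 0,"az": 0,"fingers": 0},
  ],
)

```text
t: 9.35
eef_pos: [484.7, 16.0, 29.9]
tool_rot: [-0.0, 0.709, -0.0, -0.705]
force: [5.7, 2.8, 17.4]
opening: -0.1
```

>>> move_arm(
  moves=[
    {"x": 0,"y": 0,"z": 0.25,"ax": 0,"ay": 0,"az": 0,"fingers": 0},
    {"x": 0,"y": 0,"z": 0.25,"ax": 0,"ay": 0,"az": 0,"fingers": 0},
    {"x": 0,"y": 0,"z": 0.25,"ax": 0,"ay": 0,"az": 0,"fingers": 0},
    {"x": 0,"y": 0,"z": 0.25,"ax": 0,"ay": 0,"az": 0,"fingers": 0},
  ],
)

```text
t: 9.68
eef_pos: [474.8, 16.1, 29.9]
tool_rot: [-0.0, 0.709, -0.0, -0.705]
force: [5.8, 5.2, 19.3]
opening: 0.1
```

>>> move_arm(
  moves=[
    {"x": 0,"y": -0.01,"z": 0.2,"ax": 0,"ay": 0,"az": 0,"fingers": 0},
    {"x": 0,"y": -0.01,"z": 0.2,"ax": 0,"ay": 0,"az": 0,"fingers": 0},
    {"x": 0,"y": -0.01,"z": 0.2,"ax": 0,"ay": 0,"az": 0,"fingers": 0},
    {"x": 0,"y": 0,"z": 0.2,"ax": 0,"ay": 0,"az": 0,"fingers": 0},
    {"x": 0,"y": 0,"z": 0.15,"ax": 0,"ay": 0,"az": 0,"fingers": 0},
  ],
)

```text
t: 10.1
eef_pos: [465.3, 16.2, 29.9]
tool_rot: [0.0, 0.709, -0.0, -0.705]
force: [4.8, 1.3, 19.2]
opening: 0.0
```

>>> move_arm(
  moves=[
    {"x": 0,"y": 0,"z": 0.15,"ax": 0,"ay": 0,"az": 0,"fingers": 0},
    {"x": 0,"y": 0,"z": 0.15,"ax": 0,"ay": 0,"az": 0,"fingers": 0},
    {"x": 0,"y": 0,"z": 0.1,"ax": 0,"ay": 0,"az": 0,"fingers": 0},
  ],
)

```text
t: 10.35
eef_pos: [461.3, 16.2, 29.9]
tool_rot: [-0.0, 0.709, -0.0, -0.705]
force: [4.6, 2.0, 18.1]
opening: 0.1
```

```bash
python3 look.py side s3.png 220 150 440 330
```

```text
10.4 [ 3.3  2.4 19.6] [461.1  16.2  29.9]
[[ 0.005 -0.    -1.   ]
 [-0.    -1.     0.   ]
 [-1.     0.    -0.005]]
```

View pics/s3.png

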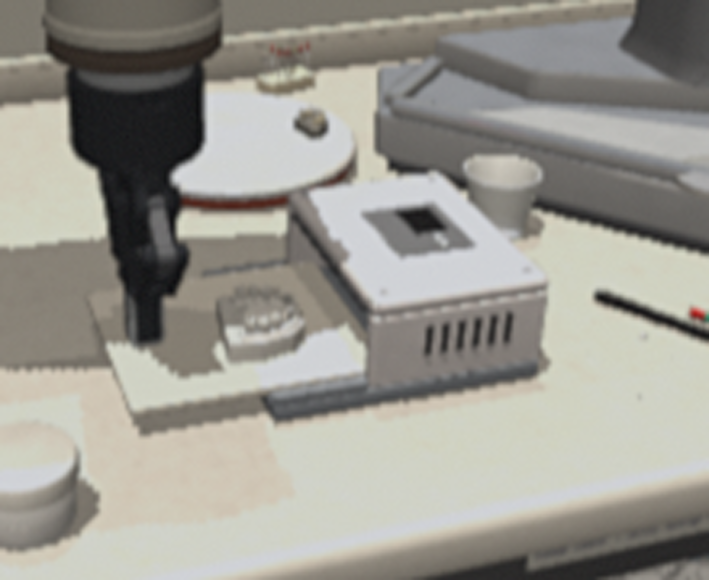

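The cast stands upright in the open at (262,325) in the crop, and the plate is nearly out. I'll creep to the stop.

>>> move_arm(
  moves=[
    {"x": 0,"y": 0,"z": 0.15,"ax": 0,"ay": 0,"az": 0,"fingers": 0},
    {"x": 0,"y": 0,"z": 0.15,"ax": 0,"ay": 0,"az": 0,"fingers": 0},
    {"x": 0,"y": 0,"z": 0.1,"ax": 0,"ay": 0,"az": 0,"fingers": 0},
  ],
)

```text
t: 10.65
eef_pos: [457.3, 16.3, 29.9]
tool_rot: [-0.0, 0.709, -0.0, -0.705]
force: [4.8, 2.6, 19.7]
opening: -0.0
```

>>> move_arm(
  moves=[
    {"x": 0,"y": 0,"z": 0.1,"ax": 0,"ay": 0,"az": 0,"fingers": 0},
    {"x": 0,"y": 0,"z": 0.1,"ax": 0,"ay": 0,"az": 0,"fingers": 0},
    {"x": 0,"y": 0,"z": 0.05,"ax": 0,"ay": 0,"az": 0,"fingers": 0},
  ],
)

```text
t: 10.9
eef_pos: [454.8, 16.3, 29.9]
tool_rot: [-0.0, 0.709, -0.0, -0.705]
force: [4.7, 2.8, 19.8]
opening: 0.1
```

>>> move_arm(
  moves=[
    {"x": 0,"y": 0,"z": 0.1,"ax": 0,"ay": 0,"az": 0,"fingers": 0},
    {"x": 0,"y": 0,"z": 0.1,"ax": 0,"ay": 0,"az": 0,"fingers": 0},
  ],
)

```text
t: 11.07
eef_pos: [453.3, 16.2, 29.9]
tool_rot: [-0.0, 0.709, -0.0, -0.705]
force: [11.5, 2.0, 14.3]
opening: 0.2
```

```bash
cat > pl.py <<'E'
from h import *
p=grab('top'); save(p,'t4.png'); c=cloud(p); z=c[...,2]
for y in (-35,-25,55,65):
    m=(abs(c[...,1]-y)<4)&(z>15)&(z<28)&(c[...,0]<580)&(c[...,0]>400)
    print(y,c[m][:,0].min().round(1), np.sort(c[m][:,0])[:6].round(1))
print(robot.state()['force'])
E
python3 pl.py
```

```text
-35 535.4 [535.4 535.6 535.6 535.9 537.6 537.7]
-25 535.3 [535.3 535.7 535.8 535.9 537.9 538. ]
55 519.2 [519.2 521.4 521.7 523.5 524.  526. ]
65 490.4 [490.4 497.2 497.2 498.9 499.4 501.4]
[ 7.97437164  1.86209066 15.12561391]
```

>>> move_arm(
  moves=[
    {"x": -0.1,"y": 0,"z": 0,"ax": 0,"ay": 0,"az": 0,"fingers": 0},
    {"x": -0.4,"y": 0,"z": 0,"ax": 0,"ay": 0,"az": 0,"fingers": 0},
    {"x": -1.5,"y": 0,"z": 0,"ax": 0,"ay": 0,"az": 0,"fingers": 0},
    {"x": -3,"y": 0,"z": 0,"ax": 0,"ay": 0,"az": 0,"fingers": 0},
    {"x": -3,"y": 0,"z": 2,"ax": 0,"ay": 0,"az": 0,"fingers": 8.5},
    {"x": -3,"y": 0,"z": 2,"ax": 0,"ay": 0,"az": 0,"fingers": 8.5},
    {"x": 0,"y": 0,"z": 2,"ax": 0,"ay": 0,"az": 0,"fingers": 8.5},
    {"x": 0,"y": 0,"z": 0,"ax": 0,"ay": 0,"az": 0,"fingers": 8.5},
  ],
)

```text
t: 11.78
eef_pos: [388.7, 16.4, 139.5]
tool_rot: [0.0, 0.708, -0.0, -0.706]
force: [-0.6, -1.1, -0.1]
opening: 48.3
```

```bash
cat > d.py <<'E'
from h import *
import pickle
for n in ('side','top'):
    p=grab(n); save(p,n+'5.png'); pickle.dump(p,open(n+'5.pkl','wb')); c=cloud(p); z=c[...,2]
    for l in ('cast','plate_lip'):
        for q in finder.mark_of(p,l)[:1]: print(n,l,'mark',q['pixel'],round(q['confidence'],2),rayz(p,*q['pixel'],22).round(1))
    for q in finder.silhouettes(p,'cast')[:1]:
        m=q['region']&(z>27)&(z<56); pts=c[m]
        print(n,q['extent'],round(q['confidence'],2),m.sum(),np.percentile(pts,[2,50,98],axis=0).round(1).tolist())
        if m.sum()>20: print(cv2.minAreaRect(pts[:,:2].astype(np.float32)))
    m=(z>17)&(z<27)&(c[...,0]<480)&(c[...,0]>400)&(abs(c[...,1]-17)<80)
    if m.any(): print('plate front', np.percentile(c[m],[1,99],axis=0).round(1).tolist())
print(robot.state()['eef_pos'],robot.state()['opening'])
E
python3 d.py
```

```text
side cast mark [298.6, 255.6] 0.78 [524.3  -3.9  22. ]
side plate_lip mark [260.4, 254.4] 0.68 [454.5  21.7  22. ]
side [283.9, 237.9, 311.3, 262.6] 0.58 478 [[496.7, -26.1, 28.1], [517.6, -13.7, 38.9], [541.3, 21.0, 48.3]]
((521.626220703125, -1.3504581451416016), (53.97624969482422, 47.195682525634766), 80.69818878173828)
plate front [[430.2, -50.5, 18.8], [479.5, 78.7, 24.7]]
top cast mark [350.8, 223.4] 0.72 [517.3   3.7  22. ]
top plate_lip mark [346.6, 248.8] 0.85 [460.5  15.1  22. ]
top [340.2, 213.1, 364.1, 231.9] 0.6 435 [[498.9, -19.3, 32.3], [519.1, 2.8, 37.7], [543.8, 28.8, 48.4]]
((521.7647094726562, 4.130361557006836), (51.93471145629883, 49.23656463623047), 88.48977661132812)
plate front [[431.8, -46.5, 17.6], [479.5, 83.2, 26.0]]
[390.83649869  16.29933636 137.65447234] 84.84196471830688
```

Run:
```python
import pickle
from h import *
a=[]
for n,x in (('top',(290,180,400,260)),('side',(230,200,340,280))):
    p=pickle.load(open(n+'5.pkl','rb')); im=p['color'][x[1]:x[3],x[0]:x[2]]
    a.append(cv2.resize(im,None,fx=3.6*2*.5,fy=3.6*2*.5,interpolation=cv2.INTER_CUBIC))
cv2.imwrite('pics/c5.png',cv2.cvtColor(np.hstack(a),cv2.COLOR_RGB2BGR))
for n in ('top','side'):
    p=pickle.load(open(n+'5.pkl','rb'));c=cloud(p);z=c[...,2]
    m=(z>29)&(z<55)&(c[...,0]>485)&(c[...,0]<560)&(abs(c[...,1]-10)<55)
    q=c[m]; print(n,m.sum(),q.min(0),q.max(0), np.percentile(q,[1,99],axis=0))
```

```text
top 459 [496.72822801 -23.58827311  29.1626592 ] [546.35017687  32.42450969  50.84185189] [[498.01762665 -20.65746784  31.2282223 ]
 [545.79250835  31.52302283  49.06592655]]
side 476 [495.10033002 -26.78611393  29.0629128 ] [545.38395989  28.47627253  50.11766947] [[495.71987592 -26.15605653  29.49715255]
 [543.299901    23.55153332  49.31841616]]
```

View pics/c5.png

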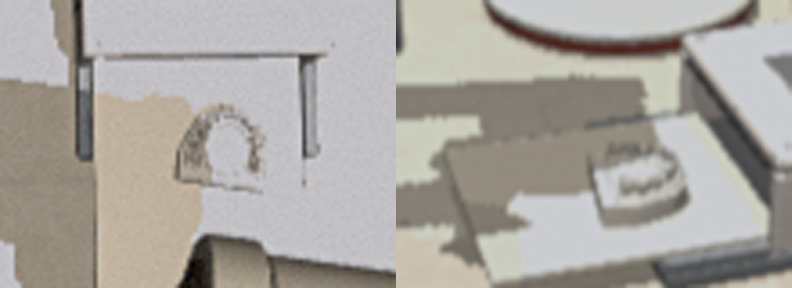

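The cast is upright, centred near (521,3), and yawed about -9.4°: the flat edge runs from (178,178) to (263,192) in the left crop. The plate front is at x≈431, which is the full 90 mm out.

>>> move_arm(
  moves=[
    {"x": 0,"y": 0.3,"z": -2.6,"ax": 0,"ay": 0,"az": 0,"fingers": 8.5},
    {"x": 0,"y": 0.3,"z": -2.6,"ax": 0,"ay": 0,"az": 0,"fingers": 8.5},
    {"x": 0,"y": 0.3,"z": -2.6,"ax": 0,"ay": 0,"az": 0,"fingers": 8.5},
    {"x": 0,"y": 0.3,"z": -2.6,"ax": 0,"ay": 0,"az": 0,"fingers": 8.5},
    {"x": 0,"y": 0.1,"z": -2.6,"ax": 0,"ay": 0,"az": 0,"fingers": 8.5},
    {"x": 2,"y": 0,"z": 0,"ax": 4.7,"ay": 0,"az": 0,"fingers": 8.5},
    {"x": 2,"y": 0,"z": 0,"ax": 4.7,"ay": 0,"az": 0,"fingers": 8.5},
    {"x": 0,"y": 0,"z": 0,"ax": 0,"ay": 0,"az": 0,"fingers": 8.5},
  ],
)

```text
t: 12.85
eef_pos: [519.3, 3.5, 94.0]
tool_rot: [0.06, -0.702, 0.059, 0.707]
force: [-0.5, 0.2, -2.1]
opening: 85.0
```

```bash
python3 look.py side s6.png 220 150 440 330
```

```text
12.9 [ 0.2 -0.1  0.2] [519.8   3.4  96.2]
[[-0.004 -0.162 -0.987]
 [ 0.001 -0.987  0.162]
 [-1.     0.     0.004]]
```

View pics/s6.png

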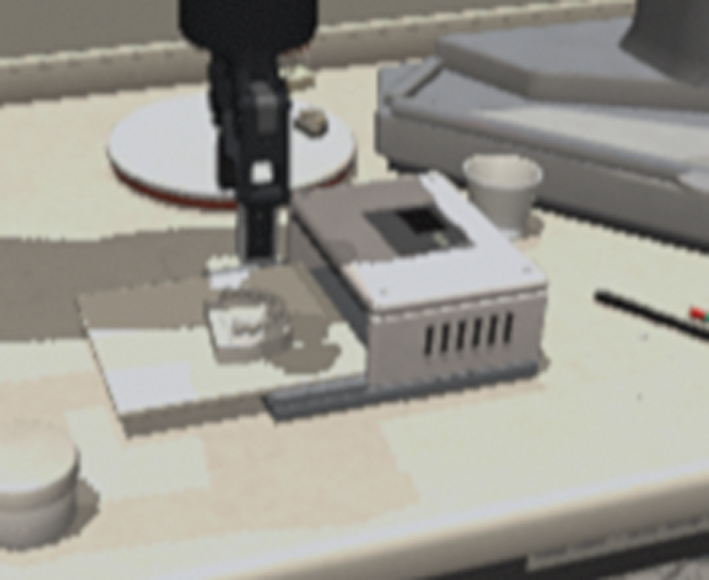

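The gripper is above the cast with the jaws either side of it. The near finger is at (265,240) and the cast at (245,325). Descending.

>>> move_arm(
  moves=[
    {"x": 1.5,"y": 0,"z": 0,"ax": 0,"ay": 0,"az": 0,"fingers": 8.5},
    {"x": 1.5,"y": 0,"z": 0,"ax": 0,"ay": 0,"az": 0,"fingers": 8.5},
    {"x": 1.3,"y": 0,"z": 0,"ax": 0,"ay": 0,"az": 0,"fingers": 8.5},
    {"x": 1,"y": 0,"z": 0,"ax": 0,"ay": 0,"az": 0,"fingers": 8.5},
    {"x": 0.7,"y": 0,"z": 0,"ax": 0,"ay": 0,"az": 0,"fingers": 8.5},
    {"x": 0.4,"y": 0,"z": 0,"ax": 0,"ay": 0,"az": 0,"fingers": 8.5},
    {"x": 0,"y": 0,"z": 0,"ax": 0,"ay": 0,"az": 0,"fingers": 8.5},
    {"x": 0,"y": 0,"z": 0,"ax": 0,"ay": 0,"az": 0,"fingers": 8.5},
  ],
)

```text
t: 13.57
eef_pos: [521.0, 3.2, 34.7]
tool_rot: [-0.058, 0.705, -0.058, -0.705]
force: [-0.3, 0.1, -0.1]
opening: 85.1
```

```bash
python3 look.py side s7.png 220 170 360 290
```

```text
13.6167 [0.2 0.5 0.7] [521.1   3.2  34.8]
[[ 0.001 -0.163 -0.987]
 [ 0.    -0.987  0.163]
 [-1.    -0.    -0.001]]
```

View pics/s7.png

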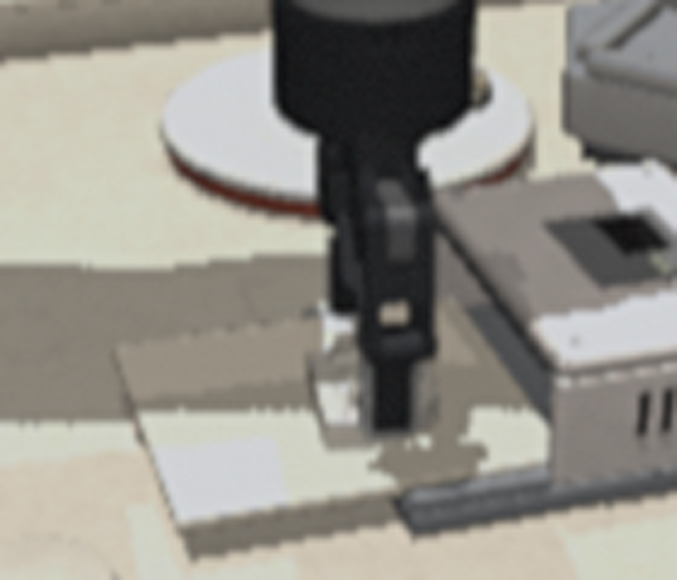

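The fingers straddle the cast: the near finger at (395,400) is about centred on it.

>>> move_arm(
  moves=[
    {"x": 0.3,"y": 0,"z": 0,"ax": 0,"ay": 0,"az": 0,"fingers": 7},
    {"x": 0,"y": 0,"z": 0,"ax": 0,"ay": 0,"az": 0,"fingers": 6.5},
    {"x": 0,"y": 0,"z": 0,"ax": 0,"ay": 0,"az": 0,"fingers": 6},
    {"x": 0,"y": 0,"z": 0,"ax": 0,"ay": 0,"az": 0,"fingers": 5.7},
    {"x": 0,"y": 0,"z": 0,"ax": 0,"ay": 0,"az": 0,"fingers": 5.4},
    {"x": 0,"y": 0,"z": 0,"ax": 0,"ay": 0,"az": 0,"fingers": 5.1},
    {"x": 0,"y": 0,"z": 0,"ax": 0,"ay": 0,"az": 0,"fingers": 4.8},
    {"x": 0,"y": 0,"z": 0,"ax": 0,"ay": 0,"az": 0,"fingers": 4.5},
  ],
)

```text
t: 14.28
eef_pos: [521.0, 3.3, 31.9]
tool_rot: [-0.058, 0.705, -0.058, -0.704]
force: [-2.6, 1.7, 11.8]
opening: 52.3
```

>>> move_arm(
  moves=[
    {"x": 0,"y": 0,"z": 0,"ax": 0,"ay": 0,"az": 0,"fingers": 4},
    {"x": 0,"y": 0,"z": 0,"ax": 0,"ay": 0,"az": 0,"fingers": 4},
    {"x": 0,"y": 0,"z": 0,"ax": 0,"ay": 0,"az": 0,"fingers": 4},
  ],
)

```text
t: 14.53
eef_pos: [521.0, 3.3, 31.9]
tool_rot: [-0.058, 0.705, -0.058, -0.704]
force: [-3.0, 0.1, 11.1]
opening: 52.1
```

```bash
python3 look.py side s8.png 220 170 360 290
```

```text
14.5833 [-2.6  0.4 11.1] [521.    3.3  31.9]
[[ 0.001 -0.163 -0.987]
 [ 0.    -0.987  0.163]
 [-1.    -0.    -0.001]]
```

View pics/s8.png

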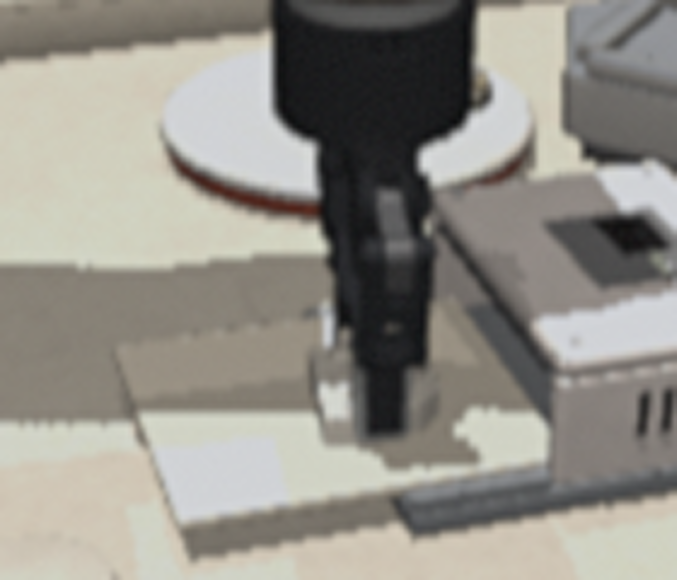

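Gripped at 52 mm (base nominally 55). Lifting slowly.

>>> move_arm(
  moves=[
    {"x": -0.1,"y": 0,"z": 0,"ax": 0,"ay": 0,"az": 0,"fingers": 4},
    {"x": -0.3,"y": 0,"z": 0,"ax": 0,"ay": 0,"az": 0,"fingers": 4},
    {"x": -0.6,"y": 0,"z": 0,"ax": 0,"ay": 0,"az": 0,"fingers": 4},
    {"x": -1,"y": 0,"z": 0,"ax": 0,"ay": 0,"az": 0,"fingers": 4},
    {"x": -1.5,"y": 0,"z": 0,"ax": 0,"ay": 0,"az": 0,"fingers": 4},
    {"x": -1.5,"y": 0,"z": 0,"ax": 0,"ay": 0,"az": 0,"fingers": 4},
    {"x": -1.5,"y": 0,"z": 0,"ax": 0,"ay": 0,"az": 0,"fingers": 4},
    {"x": 0,"y": 0,"z": 0,"ax": 0,"ay": 0,"az": 0,"fingers": 4},
  ],
)

```text
t: 15.25
eef_pos: [522.0, 3.1, 99.7]
tool_rot: [-0.058, 0.706, -0.058, -0.703]
force: [0.7, -0.4, -0.3]
opening: 52.1
```

```bash
python3 look.py side s9.png 220 150 360 270
```

```text
15.3 [ 1.2  0.2 -1.5] [521.5   3.2  98. ]
[[ 0.003 -0.163 -0.987]
 [-0.    -0.987  0.163]
 [-1.    -0.    -0.003]]
```

View pics/s9.png

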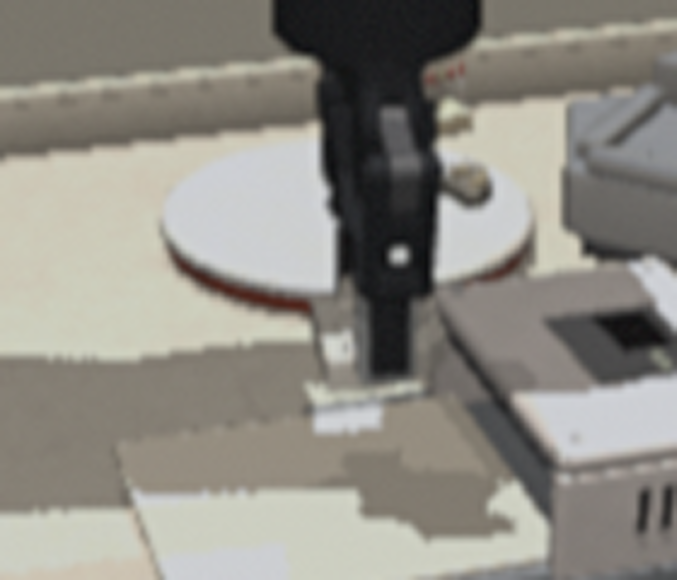

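The cast hangs upright and clear, with its underside near (365,390) in the crop. Carrying it to the discs.

>>> move_arm(
  moves=[
    {"x": -0.5,"y": -1.2,"z": -0.1,"ax": 0,"ay": 0,"az": 0,"fingers": 4},
    {"x": -0.5,"y": -2.4,"z": -0.2,"ax": 0,"ay": 0,"az": 0,"fingers": 4},
    {"x": 0,"y": -3,"z": -0.3,"ax": 0,"ay": 0,"az": 0,"fingers": 4},
    {"x": 0,"y": -3,"z": -0.3,"ax": 0,"ay": 0,"az": 0,"fingers": 4},
    {"x": 0,"y": -3,"z": -0.3,"ax": 0,"ay": 0,"az": 0,"fingers": 4},
    {"x": 0,"y": -3,"z": -0.3,"ax": 0,"ay": 0,"az": 0,"fingers": 4},
    {"x": 0,"y": -3,"z": -0.3,"ax": 0,"ay": 0,"az": 0,"fingers": 4},
    {"x": 0,"y": -3,"z": -0.3,"ax": 0,"ay": 0,"az": 0,"fingers": 4},
  ],
)

```text
t: 15.97
eef_pos: [576.4, 215.2, 105.4]
tool_rot: [0.058, -0.704, 0.058, 0.705]
force: [0.2, -1.4, -0.4]
opening: 51.9
```

>>> move_arm(
  moves=[
    {"x": 0,"y": -3,"z": -0.3,"ax": 0,"ay": 0,"az": 0,"fingers": 4},
    {"x": 0,"y": -2.8,"z": -0.2,"ax": 0,"ay": 0,"az": 0,"fingers": 4},
    {"x": 0,"y": -1.8,"z": -0.1,"ax": 0,"ay": 0,"az": 0,"fingers": 4},
    {"x": 0,"y": -0.9,"z": 0,"ax": 0,"ay": 0,"az": 0,"fingers": 4},
    {"x": 0,"y": 0,"z": 0,"ax": 0,"ay": 0,"az": 0,"fingers": 4},
    {"x": 0,"y": 0,"z": 0,"ax": 0,"ay": 0,"az": 0,"fingers": 4},
    {"x": 0,"y": 0,"z": 0,"ax": 0,"ay": 0,"az": 0,"fingers": 4},
  ],
)

```text
t: 16.55
eef_pos: [596.2, 294.9, 105.9]
tool_rot: [0.058, -0.705, 0.058, 0.705]
force: [-0.3, -0.1, -0.8]
opening: 52.2
```

```bash
python3 look.py side s10.png 220 130 360 250
```

```text
16.6 [-1.6  0.5  0.2] [596.4 294.8 106.1]
[[-0.    -0.164 -0.986]
 [-0.    -0.986  0.164]
 [-1.     0.     0.   ]]
```

View pics/s10.png

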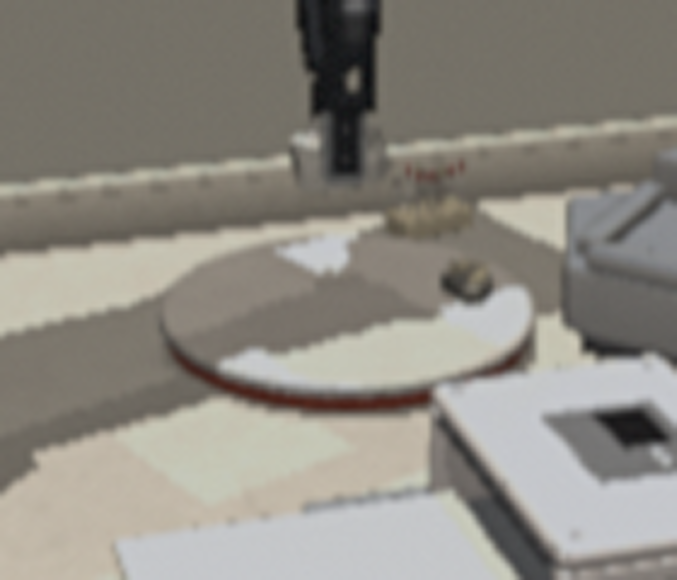

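The cast hangs over the middle of the discs, well clear of the specimen at (467,280). Lowering.

>>> move_arm(
  moves=[
    {"x": 1,"y": 0,"z": -0.2,"ax": 0,"ay": 0,"az": 0,"fingers": 4},
    {"x": 1.5,"y": 0,"z": -0.2,"ax": 0,"ay": 0,"az": 0,"fingers": 4},
    {"x": 1.5,"y": 0,"z": 0,"ax": 0,"ay": 0,"az": 0,"fingers": 4},
    {"x": 1.3,"y": 0,"z": 0,"ax": 0,"ay": 0,"az": 0,"fingers": 4},
    {"x": 1,"y": 0,"z": 0,"ax": 0,"ay": 0,"az": 0,"fingers": 4},
    {"x": 0.6,"y": 0,"z": 0,"ax": 0,"ay": 0,"az": 0,"fingers": 4},
    {"x": 0.2,"y": 0,"z": 0,"ax": 0,"ay": 0,"az": 0,"fingers": 4},
    {"x": 0,"y": 0,"z": 0,"ax": 0,"ay": 0,"az": 0,"fingers": 4},
  ],
)

```text
t: 17.27
eef_pos: [600.4, 295.1, 34.9]
tool_rot: [0.058, -0.705, 0.058, 0.705]
force: [-0.0, -0.2, -0.8]
opening: 52.3
```

>>> move_arm(
  moves=[
    {"x": 0.1,"y": 0,"z": 0,"ax": 0,"ay": 0,"az": 0,"fingers": 4},
    {"x": 0.1,"y": 0,"z": 0,"ax": 0,"ay": 0,"az": 0,"fingers": 4},
    {"x": 0,"y": 0,"z": 0,"ax": 0,"ay": 0,"az": 0,"fingers": 4},
    {"x": 0,"y": 0,"z": 0,"ax": 0,"ay": 0,"az": 0,"fingers": 4},
  ],
)

```text
t: 17.6
eef_pos: [600.6, 295.2, 33.5]
tool_rot: [-0.058, 0.705, -0.058, -0.705]
force: [0.0, -0.7, -1.2]
opening: 51.8
```

>>> move_arm(
  moves=[
    {"x": 0.1,"y": 0,"z": 0,"ax": 0,"ay": 0,"az": 0,"fingers": 4},
    {"x": 0,"y": 0,"z": 0,"ax": 0,"ay": 0,"az": 0,"fingers": 4},
    {"x": 0.1,"y": 0,"z": 0,"ax": 0,"ay": 0,"az": 0,"fingers": 4},
    {"x": 0,"y": 0,"z": 0,"ax": 0,"ay": 0,"az": 0,"fingers": 4},
    {"x": 0,"y": 0,"z": 0,"ax": 0,"ay": 0,"az": 0,"fingers": 4},
  ],
)

```text
t: 18.02
eef_pos: [600.4, 295.2, 31.1]
tool_rot: [0.058, -0.705, 0.058, 0.705]
force: [0.1, -0.7, -0.8]
opening: 52.1
```

>>> move_arm(
  moves=[
    {"x": 0.05,"y": 0,"z": 0,"ax": 0,"ay": 0,"az": 0,"fingers": 4},
    {"x": 0,"y": 0,"z": 0,"ax": 0,"ay": 0,"az": 0,"fingers": 4},
    {"x": 0,"y": 0,"z": 0,"ax": 0,"ay": 0,"az": 0,"fingers": 4},
  ],
)

```text
t: 18.27
eef_pos: [600.5, 295.2, 31.0]
tool_rot: [-0.058, 0.705, -0.058, -0.705]
force: [-2.5, -1.6, 5.7]
opening: 52.4
```

Contact with the discs at 5.7 N, at the expected height. Opening gently.

>>> move_arm(
  moves=[
    {"x": 0,"y": 0,"z": 0,"ax": 0,"ay": 0,"az": 0,"fingers": 5.3},
    {"x": 0,"y": 0,"z": 0,"ax": 0,"ay": 0,"az": 0,"fingers": 5.6},
    {"x": 0,"y": 0,"z": 0,"ax": 0,"ay": 0,"az": 0,"fingers": 6},
    {"x": 0,"y": 0,"z": 0,"ax": 0,"ay": 0,"az": 0,"fingers": 7},
    {"x": 0,"y": 0,"z": 0,"ax": 0,"ay": 0,"az": 0,"fingers": 8},
    {"x": 0,"y": 0,"z": 0,"ax": 0,"ay": 0,"az": 0,"fingers": 8},
  ],
)

```text
t: 18.77
eef_pos: [600.5, 295.2, 30.6]
tool_rot: [0.058, -0.705, 0.058, 0.705]
force: [0.8, 0.5, -0.3]
opening: 79.9
```

```bash
python3 look.py side s11.png 220 130 360 250
```

```text
18.8167 [-0.9 -0.2  0.2] [600.5 295.2  30.6]
[[-0.    -0.163 -0.987]
 [ 0.    -0.987  0.163]
 [-1.    -0.     0.   ]]
```

View pics/s11.png

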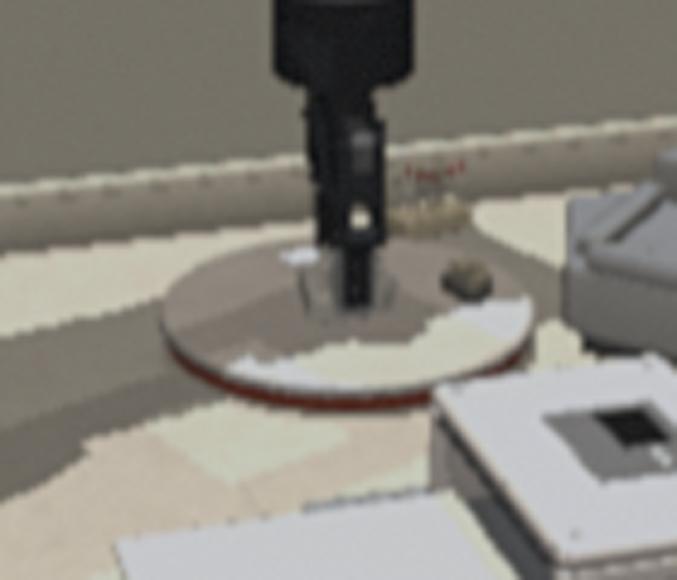

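The cast sits on the discs between the open jaws, at about (345,290). Next: straight up, then back out of the top camera's view.

>>> move_arm(
  moves=[
    {"x": -0.5,"y": 0,"z": 0,"ax": 0,"ay": 0,"az": 0,"fingers": 8.5},
    {"x": -1,"y": 0,"z": 0,"ax": 0,"ay": 0,"az": 0,"fingers": 8.5},
    {"x": -2,"y": 0,"z": 0,"ax": 0,"ay": 0,"az": 0,"fingers": 8.5},
    {"x": -3,"y": 0,"z": 0,"ax": 0,"ay": 0,"az": 0,"fingers": 8.5},
    {"x": -3,"y": 0,"z": 0,"ax": 0,"ay": 0,"az": 0,"fingers": 8.5},
    {"x": -3,"y": 0,"z": 0,"ax": 0,"ay": 0,"az": 0,"fingers": 8.5},
    {"x": -3,"y": 0,"z": 2,"ax": 0,"ay": 0,"az": 0,"fingers": 8.5},
    {"x": -2,"y": 0,"z": 3,"ax": 0,"ay": 0,"az": 0,"fingers": 8.5},
  ],
)

```text
t: 19.48
eef_pos: [552.3, 302.9, 209.3]
tool_rot: [-0.059, 0.706, -0.058, -0.704]
force: [0.5, 1.0, 0.6]
opening: 85.1
```

>>> move_arm(
  moves=[
    {"x": 0,"y": 1,"z": 3,"ax": 0,"ay": 0,"az": 0,"fingers": 8.5},
    {"x": 0,"y": 1,"z": 3,"ax": 0,"ay": 0,"az": 0,"fingers": 8.5},
    {"x": 0,"y": 1,"z": 3,"ax": 0,"ay": 0,"az": 0,"fingers": 8.5},
    {"x": 0,"y": 1,"z": 3,"ax": 0,"ay": 0,"az": 0,"fingers": 8.5},
    {"x": 0,"y": 1,"z": 3,"ax": 0,"ay": 0,"az": 0,"fingers": 8.5},
    {"x": 0,"y": 0,"z": 0,"ax": 0,"ay": 0,"az": 0,"fingers": 8.5},
    {"x": 0,"y": 0,"z": 0,"ax": 0,"ay": 0,"az": 0,"fingers": 8.5},
  ],
)

```text
t: 20.07
eef_pos: [394.2, 278.6, 207.3]
tool_rot: [-0.058, 0.706, -0.057, -0.704]
force: [0.3, 0.4, 0.4]
opening: 85.0
```

```bash
cat > e.py <<'E'
from h import *
a=[]
for n in ('top','side'):
    p=grab(n); save(p,n+'12.png'); c=cloud(p); z=c[...,2]
    m=(z>28)&(z<56)&(np.hypot(c[...,0]-602.6,c[...,1]-296.4)<50)
    q=c[m]; print(n,m.sum(),'cast',q.min(0).round(1),q.max(0).round(1),cv2.minAreaRect(q[:,:2].astype(np.float32)))
    for r in finder.mark_of(p,'cast')[:1]: print('mark',r['pixel'],r['confidence'],rayz(p,*r['pixel'],21))
    m=(z>17)&(z<27)&(c[...,0]<480)&(c[...,0]>400)&(abs(c[...,1]-17)<60)
    print('plate',np.percentile(c[m],[1,99],axis=0).round(1).tolist())
    m=(z>27)&(z<45)&(np.hypot(c[...,0]-669,c[...,1]-289)<22); print('spec',np.median(c[m],0).round(1))
    x=(130,90,430,330) if n=='top' else (160,130,420,340)
    a.append(cv2.resize(p['color'][x[1]:x[3],x[0]:x[2]],(395,300),interpolation=cv2.INTER_CUBIC))
cv2.imwrite('pics/f12.png',cv2.cvtColor(np.hstack(a),cv2.COLOR_RGB2BGR)); s=robot.state(); print(s['t'],s['eef_pos'],s['force'])
E
python3 e.py
```

```text
top 450 cast [575.2 271.4  28.1] [627.6 326.   49.6] ((601.7451171875, 298.3988342285156), (54.47394561767578, 52.07036209106445), 88.61418914794922)
mark [221.2, 189.0] 0.67 [601.80379661 295.28485343  21.        ]
plate [[431.7, -41.6, 17.5], [479.4, 75.6, 26.0]]
spec [670.1 287.6  31.8]
side 222 cast [574.6 265.9  28. ] [626.4 319.9  48.2] ((602.38330078125, 289.7566833496094), (54.47692108154297, 49.058528900146484), 81.05569458007812)
mark [293.0, 193.4] 0.75 [604.49892096 284.78769942  21.        ]
plate [[430.5, -42.1, 20.3], [479.5, 74.9, 24.7]]
spec [668.6 281.1  32.6]
20.2667 [395.73651888 278.56905595 205.82307644] [ 0.29753607  0.49528211 -0.4105569 ]
```

View pics/f12.png

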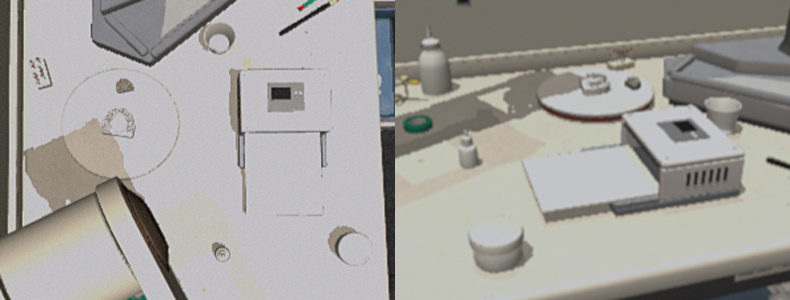

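The cast stands upright in the middle of the discs, at (118,123) in the left view. The plate is drawn out, all the bystanders are in place, and the arm is clear.

```bash
python3 -c "
from station import robot
print(robot.job_done())"
```

```text
the job is handed in; nothing more can be done
None
```

The job is handed in at about 20 s of the 64 s allowed. The cast stands upright in the middle of the cooling plates and the loading plate is drawn out to its stop.

- **Loading plate:** I pressed the closed fingertips on the bare front with about 15–20 N (dipping to about 7 N early in the drag). I dragged it until the pull rose from about 5 to 11 N, which marked the stop. The front edge moved from x ≈ 520 to x ≈ 431 mm, about 90 mm of travel, and was still there in the last check.
- **Cast:** I gripped it across its y at a 52 mm finger opening, lifted it, and lowered it until contact at about 6 N before letting go. In the last pictures it lies about 2 mm from the plates' centre by the top camera, at its expected height.
- **Bystanders:** The specimen moved no more than about 2 mm by measurement, within camera error. The two bottles, cup and jar I checked only by eye in the pictures, and they look unmoved. The arm was clear of everything at hand-in.

Two readings disagreed slightly:
- The side camera put the cast 7–12 mm off centre in y. It cannot see the cast's far side; this is still well inside the 35 mm limit.
- The grip opening read 52 mm against the nominal 55 mm. The cast stayed steady in the fingers throughout.

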